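Uncover the pocket block and seat the brass die blank

TASK

Get the die blank ready for punching: lift the green folded dust cover off the pocket block by its wooden handle and hang it astride the horizontal bar, square and about level, then seat the brass blank fully home in the block's pocket, flat, with its tab in the tab slot. Lower both with the gripper rather than dropping them, and leave the hammer, bowl, brass disc and red box where they are.

Things in the scene. Friction and masses are not known exactly. Their poses are not given: they have to be found in the camera images.
- fixture: Fixed steel pocket block 64 (x) x 110 (y) x 40 mm high on a blue flange 90 x 138 x 8 mm. Origin: centre of its underside, z up. Open pocket in its top, 10 mm deep, no chamfer: rectangle 43 (x) x 47 (y) mm centred on the block, plus on its +y side a tab slot 19 mm wide (x), from y = 23.5 to 37.5 mm. Hidden by the cover at the start. Yaw within 0.4 rad of 0.
- pocket (a point): Centre of the rectangular pocket's floor, 30 mm above the bench, 10 mm below the block's top face. Axes as the block's.
- pocket_tab (a point): Point on the floor of the tab slot, 30 mm from the pocket centre along the block's +y.
- cover: Loose green sheet-metal dust cover, 0.2 kg, 3 mm sheet: inverted V, ridge 100 mm long along y. Sides slope down 35 deg to 36 mm from the ridge plane, then vertical weighted skirts to 48 mm below the origin. Origin: inside of the ridge, mid-length, z up. It starts astride the block, ridge along the block's y, origin 62 mm above the bench; hung, its origin is 9.8 mm above the bar's axis.
- handle (a point): Top centre of the cover's wooden handle: a fin on the ridge 10 mm thick (cover x), 46 mm long (y), its top 32 mm above the cover's origin. Beside it the sheet's outside is at most 4 mm above that origin.
- stand: Fixed hanging bar: round steel bar, 16 mm diameter, along its y, axis 150 mm above the bench, on two 14 mm posts at y = -100 and +100 mm (round feet 52 mm across). Origin on the bench below the bar's middle. It is left or right of the block, the blank on the other side. Yaw within 0.35 rad of 0.
- bar (a point): Middle of the bar, on its axis, 150 mm above the bench. Axes as the stand's: y along the bar.
- blank: Loose brass die blank, 0.26 kg, flat on the bench: base 40 (x) x 44 (y) x 10 mm high; tab 16 mm wide (x), 10 mm high, from y = 22 to 36 mm; a raised pad on the base to grip it by. Origin: centre of the base's underside, z up. Clearance in the pocket 1.5 mm all round; seated, its base is flush with the block's top. Yaw within 1 rad of 0.
- pad (a point): Top centre of the blank's raised pad, which is 24 (x) x 34 (y) mm, centred on the base, from 10 to 26 mm above the underside.
- blank_tab (a point): Point at underside height in the tab, 30 mm from the blank's origin along its +y.
- hammer: Bystander: hammer lying on the bench beyond the block, 240 mm long.
- bowl: Bystander: steel bowl, 80 mm across, 35 mm high, between robot and block.
- disc: Bystander: round brass disc, 48 mm across, 8 mm high, flat on the bench.
- punchbox: Bystander: red plastic box 50 x 90 x 28 mm high.

How it is judged:
By the outcome, as a careful person would: the job done as asked, in the order asked, and still so for the second after the job is handed in, with the robot touching nothing.
It also fails if it takes over 58 s, if anything falls off the work surface, if the arm or the gripper's body presses on something with over 40 N, if the wrist force passes 120 N, or if a joint passes its speed limit or range.

ROBOT

A 6-joint arm with a two-finger parallel gripper is mounted at the origin on the work surface. World frame = base frame: x ahead of the robot, y to its left, z up, the work surface at z = 0. Lengths are in m, angles in degrees, forces in N, time in s.
With the tool pointing down it reaches from about 0.25 to 0.775 m from the base axis. Payload 8.9 kg.
Tool frame: the origin (TCP) lies at the very end of the fingers, on their centre line; the grasp point (between the pads) lies 19 mm behind it (r.pinch_z is the distance from the TCP to the grasp point, in m); z points along the fingers, y is the line along which they close (so a half turn about z gives the same grasp; the last joint's range is limited). The gripper opens to 85 mm and grips with 20 to 120 N. Pads are 22 mm wide; open, the fingers measure 114 mm over their backs; the gripper's body (76 mm by 85 mm) begins 54 mm behind the grasp point. The pads swing forward as they close: fully open they stand 13 mm farther back than shut.
Start: joints at [-83.726, 16.656, -8.789, 64.555, 0, 82.019], TCP at [0.129, -0.509, 0.231] pointing down, gripper open.
Joint ranges: [-144.48, 144.48], [-52.06, 99.96], [-74.48, 78.29], [-112.23, 115.85], [-86.99, 84.42], [-180, 180]. Speed limits (degrees/s): [127.2, 127.2, 159.86, 180, 180, 180].

INTERFACE

Orientations are given as a 3x3 rotation matrix whose columns are the frame's x, y, z axes.
In Python, from bench import r, get_image, camera_params gives the robot as it stands. Calls block until the motion is done:
- r.reach(position, orientation): joint-space move of the TCP to a pose.
- r.servo_line(position, ori=None, feed=0.15): straight line of the TCP; ori=None keeps the orientation; feed is the mean speed in m/s.
- r.set_joints(angles): joint-space move.
- r.grip(opening, squeeze=None): opening from 0.0 (shut) to 1.0 (fully open); squeeze is the grip in N (None keeps the last); returns when the fingers have stopped.
- r.pause(seconds).
- r.ik(position, orientation): joint angles nearest the present ones, or None.
- r.get_state(): the state.
- get_image(name): name is "scene" or "top" or "wrist"; returns the picture (420x560x3 uint8, red, green, blue); there is no depth.
- camera_params(name): a dict with "fov_y" (degrees; the focal length in pixels is half the picture's height over the tangent of half this angle, whatever the lens; pixels are square), "cx", "cy" (the principal point, pixels), "R" (3x3) and "t" (3): a world point X has camera coordinates R X + t; the wrist camera has in their place "T_tool_cam" (4x4, takes a point from camera to tool coordinates, whose origin is the TCP and whose axes are the flange's). Camera axes: x right, y down, z forward; pixel columns grow to the right and rows downward; lengths in m; the calibration is good to about 2 mm. A picture is of the moment at which its call begins: read the wrist's pose just before it. camera_params takes no time and is no camera call.
A pose or a line that the arm cannot do raises r.PlanningError and nothing moves.
- r.sign_off(): hands the job in; it is judged then, once.
The state is a dict: "t": time; "joints": joint angles; "qvel": joint speeds; "joint_efforts": joint torques, N m; "position": TCP position; "tool_rot": TCP orientation; "wrist_force": force on the tool from outside, world axes, zero at the start; "ft_torque": the same for the moment, N m; "opening": opening from 0.0 (shut) to 1.0 (fully open); "finger_force": force on a finger pad.
Only numpy, scipy, OpenCV 4.12 (cv2) and the standard library are available. Lean on these libraries where they do the work, as an engineer would, in place of code of your own. Each camera call takes 0.05 s, during which the arm holds its last target. There are 200 camera calls.

## Working session

There is one attempt and no reset: what is moved stays moved. The work goes in short steps, each a Python script; the robot and the scene stay as the last script left them, time stands still between calls to the robot, and variables do not carry over. Pictures are saved under pics/ and viewed, at most 10 in all, crops included, and the job is handed in when it is done.

```bash
mkdir -p pics; ls
python3 - <<'E'
from bench import r,get_image,camera_params
import cv2,numpy as np
np.set_printoptions(precision=4,suppress=True)
for n in("top","scene"):
    im=get_image(n); cv2.imwrite(f"pics/{n}0.png",im[:,:,::-1]); print(n,camera_params(n))
print(camera_params("wrist")); s=r.get_state(); print(s)
E
```

```text
pics
top {'fov_y': 45.955064497960464, 'cx': 287.28613093278705, 'cy': 218.48547031645944, 'R': array([[-0.0092, -0.9999,  0.0118],
       [-0.9964,  0.0082, -0.0838],
       [ 0.0837, -0.0125, -0.9964]]), 't': array([-0.0034,  0.6104,  1.1424])}
scene {'fov_y': 55.93940432630481, 'cx': 279.92106190945304, 'cy': 211.60653711700357, 'R': array([[ 0.1935,  0.9811, -0.0102],
       [ 0.7849, -0.161 , -0.5983],
       [-0.5886,  0.1078, -0.8012]]), 't': array([-0.1439, -0.3979,  1.4126])}
{'fov_y': 66.97535633514737, 'cx': 276.0710778201002, 'cy': 208.9994389561952, 'T_tool_cam': array([[ 0.0011, -0.9544, -0.2985,  0.0765],
       [ 1.    ,  0.001 ,  0.0003, -0.0013],
       [-0.    , -0.2985,  0.9544, -0.1424],
       [ 0.    ,  0.    ,  0.    ,  1.    ]])}
{'t': 0.1, 'joints': array([-83.7258,  16.6852,  -8.8254,  64.555 ,   0.0027,  82.0199]), 'qvel': array([ 0.033 , -0.0792,  0.0258, -0.0281, -0.1193, -0.0423]), 'joint_efforts': array([  0.001 , -53.7978,  33.1918,   0.0093,  -0.0002,  -0.    ]), 'position': array([ 0.1293, -0.5084,  0.2308]), 'tool_rot': array([[ 0.9692,  0.2462, -0.0001],
       [ 0.2462, -0.9692,  0.0011],
       [ 0.0002, -0.0011, -1.    ]]), 'wrist_force': array([-0.215 , -0.8057, -0.9156]), 'ft_torque': array([-0.0204,  0.0131, -0.0385]), 'finger_force': 0.0, 'opening': 0.9979590539563098}
```

View pics/top0.png

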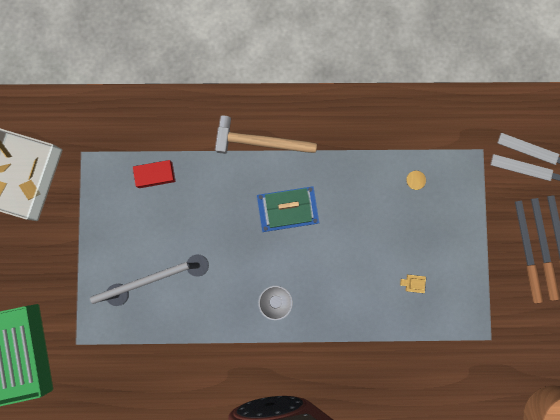

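View pics/scene0.png

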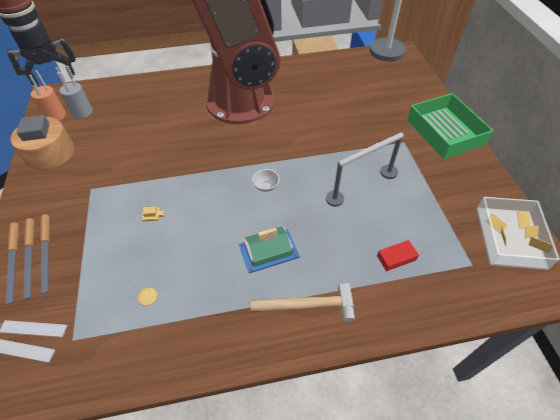

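The top view shows the handle at (289,205), the block at (288,209), the bar from (92,300) to (190,265), and the blank at (417,284) with its tab to the left at (404,283). Next I'll look closer with the wrist camera.

```bash
cat > h.py <<'E'
from bench import r,get_image,camera_params
import cv2,numpy as np
np.set_printoptions(precision=4,suppress=True)
def down(yaw):  # tool pointing down, tool x at yaw (rad)
    c,s=np.cos(yaw),np.sin(yaw); return np.array([[c,s,0],[s,-c,0],[0,0,-1.]])
def cam(n):
    p=camera_params(n)
    if n=="wrist":
        s=r.get_state(); T=np.eye(4); T[:3,:3]=s["tool_rot"]; T[:3,3]=s["position"]
        W=T@p["T_tool_cam"]; return p,W[:3,:3],W[:3,3]
    return p,p["R"].T,-p["R"].T@p["t"]
def ray2plane(c,px,z):
    p,R,o=c; f=210/np.tan(np.radians(p["fov_y"]/2)); px=np.atleast_2d(px).astype(float)
    d=np.c_[(px[:,0]-p["cx"])/f,(px[:,1]-p["cy"])/f,np.ones(len(px))]@R.T
    return (o+d*((z-o[2])/d[:,2])[:,None])[:,:2]
def shot(name,n="wrist"):
    c=cam(n); im=get_image(n)[:,:,::-1].copy(); cv2.imwrite(f"pics/{name}.png",im); return c,im
def project(c,X):
    p,R,o=c; f=210/np.tan(np.radians(p["fov_y"]/2)); q=(np.atleast_2d(X)-o)@R
    return q[:,:2]/q[:,2:]*f+[p["cx"],p["cy"]]
def wrap(a): return (a+np.pi/2)%np.pi-np.pi/2
E
python3 - <<'E'
from h import *
c=cam("top")
h=ray2plane(c,[[289,205],[278,206.5],[299,203.5]],.094); print("handle",h)
b=ray2plane(c,[[92,300],[190,265]],.15); print("bar",b,b.mean(0))
k=ray2plane(c,[[417,284]],.02); kt=ray2plane(c,[[403.5,283]],.01);print("blank",k,kt)
d=h[1]-h[2]; yaw=np.arctan2(d[1],d[0])-np.pi/2; print("cover yaw",yaw)
for y in (yaw+np.pi/2,yaw-np.pi/2): print(r.ik([*h[0],.2],down(y)))
d=b[0]-b[1]; by=np.arctan2(d[1],d[0])-np.pi/2; print("bar yaw",by)
for y in (by+np.pi/2,by-np.pi/2): print(r.ik([*b.mean(0),.27],down(y)))
for y in (np.pi/2,-np.pi/2): print(r.ik([*k[0],.1],down(y)))
E
```

```text
handle [[ 0.6347 -0.0119]
 [ 0.6315  0.0126]
 [ 0.6379 -0.0342]]
bar [[0.434  0.3983]
 [0.5042 0.1966]] [0.4691 0.2974]
blank [[ 0.4538 -0.3123]] [[ 0.4559 -0.283 ]]
cover yaw 0.1347658365186566
[-7.6727 29.7277  6.4778 66.7501  0.     74.6058]
[  -7.6727   29.7277    6.4778   66.7501    0.     -105.3942]
bar yaw 0.33489892741820304
[24.8339 19.0389  0.4163 71.3774  0.     95.6456]
[ 24.8339  19.0389   0.4163  71.3774   0.     -84.3544]
[-42.1437  25.5676 -16.5877  47.8447   0.      47.8563]
[ -42.1437   25.5676  -16.5877   47.8447    0.     -132.1437]
```

Run:
```python
from h import *
t0=r.get_state()["t"]
r.reach([.632,-.011,.194],down(.135+np.pi/2)); r.pause(.2)
c,im=shot("cov")
r.reach([.469,.297,.26],down(.335+np.pi/2)); r.pause(.2)
c2,im2=shot("bar")
print(r.get_state()["t"]-t0); import pickle; pickle.dump((c,c2),open("c1.pkl","wb"))
cv2.imwrite("pics/both.png",np.hstack([cv2.resize(im,(400,300)),cv2.resize(im2,(400,300))]))
```

```text
4.3417
```

View pics/both.png

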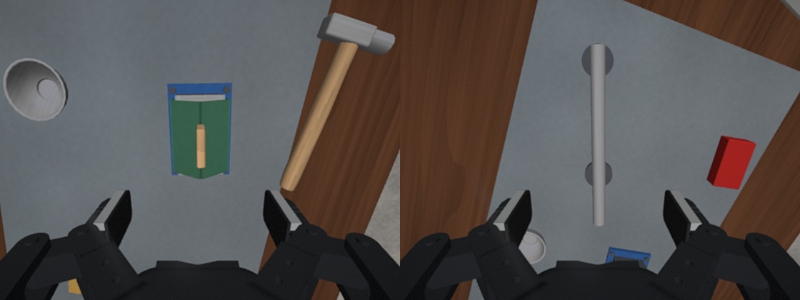

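The left half shows the handle at about (281,205) in full-resolution pixels, and the right half shows the bar running from (278,62) to (278,315). I'll segment both.

```bash
cat > seg.py <<'E'
from h import *
def biggest(m,ctr=None):
    cs,_=cv2.findContours(m.astype(np.uint8),cv2.RETR_EXTERNAL,cv2.CHAIN_APPROX_NONE)
    if ctr is not None:
        cs=[k for k in cs if cv2.contourArea(k)>40]
        return min(cs,key=lambda k:-cv2.pointPolygonTest(k,ctr,True))
    return max(cs,key=cv2.contourArea)
E
python3 - <<'E'
from seg import *
import pickle; c,c2=pickle.load(open("c1.pkl","rb"))
im=cv2.imread("pics/cov.png"); hsv=cv2.cvtColor(im,cv2.COLOR_BGR2HSV)
m=(hsv[...,0]<30)&(hsv[...,1]>70)&(hsv[...,2]>80); k=biggest(m,(281,205))
print("handle",cv2.minAreaRect(k),cv2.boundingRect(k))
w=ray2plane(c,k[:,0],.094); print(cv2.minAreaRect((w*1e3).astype(np.float32)))
g=(hsv[...,0]>60)&(hsv[...,0]<90)&(hsv[...,1]>80); kg=biggest(g,(265,220)); print("green",cv2.boundingRect(kg))
print(im[165:245:5,281].tolist())
im=cv2.imread("pics/bar.png"); hsv=cv2.cvtColor(im,cv2.COLOR_BGR2HSV)
m=(hsv[...,1]<30)&(hsv[...,2]>135); m[350:]=0; k=biggest(m,(278,190))
print("bar",cv2.minAreaRect(k)); w=ray2plane(c2,k[:,0],.15); rc=cv2.minAreaRect((w*1e3).astype(np.float32)); print(rc)
print(im[200,262:295].tolist())
E
```

```text
handle ((281.0, 204.5), (61.0, 12.0), 90.0) (275, 174, 13, 62)
((635.2605590820312, -6.41889762878418), (9.824556350708008, 50.7433967590332), 8.326333045959473)
green (238, 138, 84, 112)
[[61, 77, 46], [59, 75, 44], [87, 121, 155], [90, 124, 157], [109, 152, 188], [108, 150, 186], [108, 150, 185], [106, 148, 184], [106, 147, 182], [106, 146, 181], [116, 160, 199], [113, 158, 198], [113, 157, 198], [113, 156, 197], [82, 104, 112], [57, 74, 42]]
bar ((277.4999694824219, 188.49998474121094), (10.999998092651367, 252.99996948242188), 0.0)
((470.184814453125, 299.63909912109375), (8.72946548461914, 215.11529541015625), 19.541528701782227)
[[122, 118, 112], [122, 118, 110], [120, 117, 110], [122, 117, 111], [120, 116, 109], [109, 106, 101], [89, 86, 86], [92, 91, 93], [107, 106, 108], [119, 119, 120], [128, 127, 129], [139, 137, 140], [149, 148, 149], [149, 148, 146], [151, 149, 148], [149, 147, 148], [149, 147, 148], [147, 145, 147], [147, 147, 147], [146, 144, 145], [142, 140, 142], [137, 136, 137], [131, 130, 132], [122, 122, 123], [111, 111, 112], [113, 110, 107], [121, 116, 111], [122, 117, 112], [124, 119, 113], [120, 117, 111], [121, 115, 109], [119, 115, 108], [121, 117, 111]]
```

Run:
```python
from h import *
t0=r.get_state()["t"]
o=down(np.radians(98)); H=[.6356,-.0088]
r.grip(.5,50); r.reach([*H,.13],o); r.servo_line([*H,.068],feed=.08)
s=r.get_state(); print(s["position"],s["wrist_force"])
r.grip(0,50); s=r.get_state(); print("grip",s["opening"],s["finger_force"],s["wrist_force"])
r.servo_line([*H,.10],feed=.06); r.pause(.2); s=r.get_state(); print("lift",s["opening"],s["wrist_force"],s["t"]-t0)
c,im=shot("lift")
cv2.imwrite("pics/lift_s.png",np.hstack([im[::2,::2],shot("lift_scene","scene")[1][::2,::2]]))
```

```text
[ 0.636  -0.0088  0.0685] [ 0.6818 -0.4124 -0.295 ]
grip 0.10812386250800463 51.245073080062866 [-0.8576 -0.1154  4.8598]
lift 0.10848382413945763 [-0.2808  0.1174 -1.5384] 4.0833
```

View pics/lift_s.png

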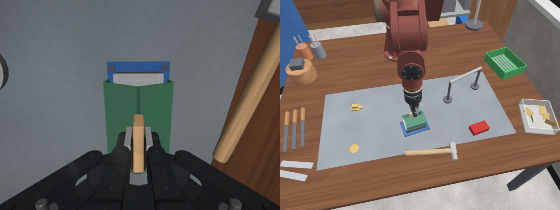

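The cover is lifted and level, held centrally by the fin. Next I'll hang it.

Run:
```python
from h import *
t0=r.get_state()["t"]
B=np.array([.4694,.2994]); o=down(np.radians(109.5))
p=r.get_state()["position"]
r.servo_line([p[0],p[1],.255],feed=.15); r.reach([*B,.255],o); r.servo_line([*B,.178],feed=.08); r.pause(.15)
def fz(): return np.mean([(r.pause(.03),r.get_state()["wrist_force"])[1] for _ in range(3)],0)
f0=fz(); print(f0); z=.178
while z>.158:
    z-=.002; r.servo_line([*B,z],feed=.03); f=fz()
    if f[2]-f0[2]>1.6: break
print("contact z",z,f,r.get_state()["position"],r.get_state()["t"]-t0)
shot("hang"); shot("hang_scene","scene")
```

```text
[ 0.1203  0.3918 -1.5512]
contact z 0.16399999999999998 [-4.9048 -2.5938 18.7882] [0.4697 0.2995 0.1659] 6.316700000000001
```

Run:
```python
from h import *
t0=r.get_state()["t"]
B=np.array([.4694,.2994])-.0006*np.array([.94,.33])
r.servo_line([*B,.1656],feed=.03); r.pause(.15); print(r.get_state()["wrist_force"])
r.grip(.2); r.grip(.45); print(r.get_state()["wrist_force"])
r.servo_line([*B,.26],feed=.15); r.pause(.1)
c,im=shot("hung"); c2,im2=shot("hung_scene","scene")
cv2.imwrite("pics/hung_s.png",np.hstack([cv2.resize(im,(400,300)),cv2.resize(im2[80:290,240:520],(400,300))]))
print(r.get_state()["t"]-t0,r.get_state()["t"])
```

```text
[0.0356 0.0662 6.3302]
[-0.6609  0.2855 -0.0505]
1.9749999999999996 17.0167
```

View pics/hung_s.png

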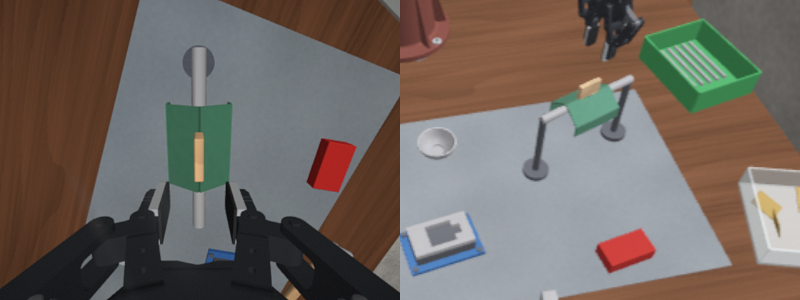

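The cover hangs astride the bar, square, and the pocket is exposed. Next I'll photograph the pocket, then the blank from the matching relative viewpoint.

Run:
```python
from h import *
import pickle
r.grip(.9)
r.reach([.6356,-.0088,.11],down(np.radians(98))); r.pause(.25); c,im=shot("pocket")
r.servo_line([.6356,-.0088,.2],feed=.25)
r.reach([.4538,-.312,.08],down(np.radians(86))); r.pause(.25); c2,im2=shot("blank")
pickle.dump((c,c2),open("c2.pkl","wb")); print(r.get_state()["t"])
cv2.imwrite("pics/pb.png",np.hstack([im[60:360,80:480],im2[60:360,80:480]]))
```

```text
21.3917
```

View pics/pb.png

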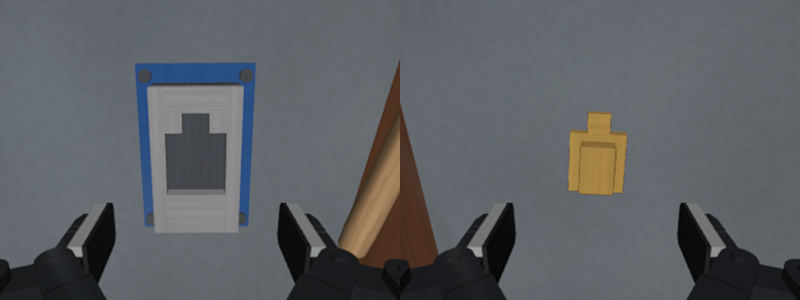

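The left half shows the dark pocket at crop (197,155), and the right half shows the blank at crop (598,155) with its tab up. I'll extract contours and overlay them on an enlargement.

Run:
```python
from seg import *
import pickle; c,c2=pickle.load(open("c2.pkl","rb"))
im=cv2.imread("pics/pocket.png"); im2=cv2.imread("pics/blank.png")
g=cv2.cvtColor(im,cv2.COLOR_BGR2GRAY); print(g[200,235:320].tolist()); print(g[165:265,277].tolist())
m=g<130; m[:,:235]=0; m[:,318:]=0; m[:165]=0; m[275:]=0
k=biggest(m,(277,215)); 
h=cv2.cvtColor(im2,cv2.COLOR_BGR2HSV); m2=(h[...,1]>90)&(h[...,0]<40); k2=biggest(m2,(278,215))
for kk,cc,z in((k,c,.04),(k2,c2,.01)):
    a=cv2.approxPolyDP(kk,3,True)[:,0]; w=ray2plane(cc,a,z); print(np.c_[a,w*1e3])
out=[]
for i,kk in((im,k),(im2,k2)):
    b=cv2.resize(i[155:275,217:337],None,fx=3.3,fy=3.3,interpolation=cv2.INTER_CUBIC)
    out.append(b)
cv2.imwrite("pics/pb2.png",np.hstack(out))
```

```text
[143, 144, 142, 143, 139, 138, 137, 137, 140, 125, 81, 64, 70, 70, 71, 70, 72, 70, 70, 72, 70, 72, 72, 71, 71, 72, 72, 71, 71, 69, 69, 68, 71, 72, 72, 72, 70, 69, 72, 70, 70, 72, 71, 69, 70, 68, 69, 69, 72, 70, 68, 69, 68, 68, 68, 70, 69, 69, 69, 70, 73, 70, 69, 68, 70, 70, 71, 70, 67, 64, 61, 101, 138, 139, 137, 140, 141, 144, 143, 143, 139, 137, 137, 139, 137]
[135, 137, 140, 141, 139, 139, 139, 132, 101, 70, 69, 72, 71, 70, 72, 71, 71, 70, 70, 73, 70, 71, 70, 73, 71, 71, 71, 72, 71, 72, 72, 69, 72, 71, 72, 71, 71, 70, 71, 71, 72, 71, 71, 69, 69, 71, 70, 70, 71, 71, 70, 70, 69, 71, 71, 69, 71, 69, 71, 71, 70, 68, 69, 71, 69, 70, 70, 69, 71, 71, 70, 69, 69, 70, 70, 71, 70, 68, 68, 71, 70, 68, 68, 68, 93, 112, 111, 110, 109, 114, 128, 137, 138, 136, 135, 136, 137, 137, 137, 141]
[[261.     173.     620.6302  26.8601]
 [262.     191.     622.9168  14.4861]
 [244.     193.     610.7754  11.3127]
 [246.     254.     617.3973 -34.4644]
 [305.     254.     660.3353 -28.3322]
 [306.     192.     653.1071  18.0815]
 [289.     192.     641.4776  16.4197]
 [289.     173.     639.4375  29.5479]]
[[ 269.      171.      452.1955 -273.356 ]
 [ 267.      190.      449.8427 -286.4452]
 [ 250.      192.      438.0291 -287.07  ]
 [ 248.      249.      432.6308 -329.7129]
 [ 272.      254.      449.838  -334.8898]
 [ 301.      252.      471.1547 -334.7201]
 [ 306.      194.      476.5344 -291.1   ]
 [ 289.      190.      464.9625 -287.4667]
 [ 289.      172.      465.6549 -274.9506]]
```

View pics/pb2.png

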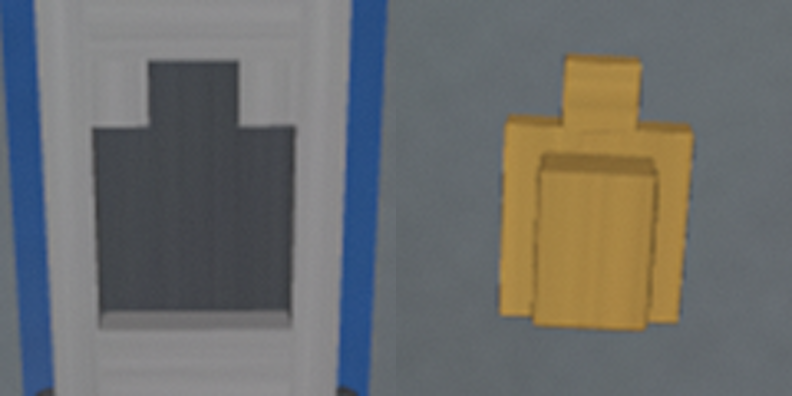

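The pocket rim runs (enlarged pixels) from (93,128) to (291,326), with the slot top at y=61. The blank's top edges are the left shoulder (508,127), right shoulder (691,135) and bottom corners (500,317) and (679,323). I'll fit both rigidly.

```bash
cat > fit.py <<'E'
from seg import *
def rigid(model,world):  # 2D Procrustes: yaw, translation, residuals (mm)
    m=np.array(model,float); w=np.array(world)*1e3; mc,wc=m-m.mean(0),w-w.mean(0)
    yaw=np.arctan2((mc[:,0]*wc[:,1]-mc[:,1]*wc[:,0]).sum(),(mc*wc).sum())
    R=np.array([[np.cos(yaw),-np.sin(yaw)],[np.sin(yaw),np.cos(yaw)]])
    t=w.mean(0)-R@m.mean(0); return np.degrees(yaw),t,(w-t)@R-m
E
python3 - <<'E'
from fit import *
import pickle; c,c2=pickle.load(open("c2.pkl","rb"))
up=lambda a:(np.array(a)+.5)/3.3-.5+[217,155]
P=up([(93,128),(296,126),(148,61),(239,61),(148,127),(239,126),(99,328),(291,326)])
M=[(-21.5,23.5),(21.5,23.5),(-9.5,37.5),(9.5,37.5),(-9.5,23.5),(9.5,23.5),(-21.5,-23.5),(21.5,-23.5)]
print(*rigid(M,ray2plane(c,P,.04)))
Q=up(np.array([(507,127),(691,135),(565,65),(641,68),(500,317),(679,323)])-[396,0])
N=[(-20,22),(20,22),(-8,36),(8,36),(-20,-22),(20,-22)]
print(*rigid(N,ray2plane(c2,Q,.01)))
E
```

```text
8.501404695128372 [635.7185  -8.6672] [[ 0.3498 -0.3694]
 [-0.0942 -0.2114]
 [ 0.167  -0.2283]
 [-0.1204 -0.3485]
 [-0.1138 -0.2275]
 [-0.0396 -0.1343]
 [ 0.044   0.6551]
 [-0.1927  0.8644]]
-6.50109597710355 [ 454.8976 -311.8007] [[ 0.656  -0.1382]
 [-0.7319 -0.0945]
 [ 0.2826 -0.4369]
 [-0.0691 -0.3426]
 [ 0.0531  0.3206]
 [-0.1908  0.6916]]
```

Run:
```python
from fit import *
import pickle
o=down(np.radians(83.5)); B=[.4549,-.3118]
r.servo_line([*B,.05],o,feed=.1); r.grip(.6,30); r.servo_line([*B,.0125],feed=.06); r.pause(.1)
print(r.get_state()["position"],r.get_state()["wrist_force"])
r.grip(0,30); r.pause(.1); s=r.get_state(); print(s["opening"],s["finger_force"],s["wrist_force"],s["position"])
r.grip(.6); r.servo_line([*B,.08],feed=.1); r.grip(.9); r.pause(.2)
c,im=shot("blank2"); s=r.get_state(); print(s["position"],s["tool_rot"],s["t"]); pickle.dump(c,open("c3.pkl","wb"))
b=cv2.resize(im[155:275,217:337],None,fx=5,fy=5,interpolation=cv2.INTER_CUBIC); cv2.imwrite("pics/b2.png",b)
```

```text
[ 0.4552 -0.312   0.0128] [ 0.6206 -0.4385  0.2783]
0.27234253543611464 30.15681803226471 [-1.1822 -0.5936  5.5445] [ 0.4551 -0.312   0.0129]
[ 0.4549 -0.3118  0.08  ] [[ 0.1132  0.9936 -0.0001]
 [ 0.9936 -0.1132  0.0001]
 [ 0.0001 -0.0001 -1.    ]] 25.375
```

View pics/b2.png

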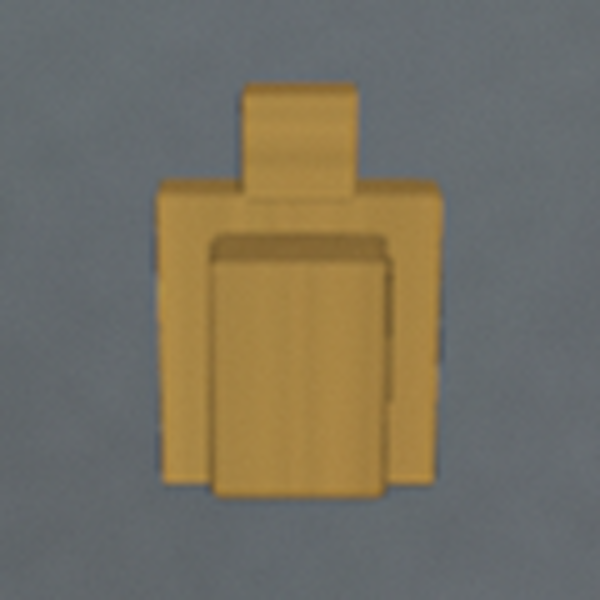

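The blank is now square in view, with shoulders at (156,195) and (442,195), tab end at y=97 and bottom at y=485. I'll compute the camera bias and correct for it in the tool frame.

Run:
```python
from fit import *
import pickle; c=pickle.load(open("c3.pkl","rb")); cp,_=pickle.load(open("c2.pkl","rb"))
Q=(np.array([(156,195),(442,195),(243,97),(358,97),(162,485),(436,485)])+.5)/5-.5+[217,155]
N=[(-20,22),(20,22),(-8,36),(8,36),(-20,-22),(20,-22)]
y,t,res=rigid(N,ray2plane(c,Q,.01)); print(y,t,res)
d=t/1e3-[.4549,-.3118]; a=np.radians(-6.5); R=lambda a:np.array([[np.cos(a),-np.sin(a)],[np.sin(a),np.cos(a)]])
print("blank rel TCP in blank frame (mm)",R(a).T@d*1e3)
# place: same apparent offset at the pocket
p=np.array([.63572,-.00867]); print("TCP at pocket",p-R(np.radians(8.5))@R(a).T@d)
```

```text
-6.528104386663853 [ 455.0471 -311.6026] [[ 0.1675 -0.0047]
 [-0.3413  0.0609]
 [ 0.2993 -0.2793]
 [-0.1175 -0.2537]
 [-0.0486  0.2038]
 [ 0.0406  0.2729]]
blank rel TCP in blank frame (mm) [0.1238 0.2128]
TCP at pocket [ 0.6356 -0.0089]
```

```bash
cat > ins.py <<'E'
from h import *
def fz(): return np.mean([(r.pause(.03),r.get_state()["wrist_force"])[1] for _ in range(3)],0)
E
python3 - <<'E'
from ins import *
o=down(np.radians(83.5)); B=[.4549,-.3118]; P=np.array([.6356,-.0089])
r.grip(.6); r.servo_line([*B,.0125],feed=.08); r.grip(0,60); r.pause(.1)
r.servo_line([*B,.12],feed=.12); s=r.get_state(); print(s["opening"],s["finger_force"])
r.reach([*P,.12],down(np.radians(98.5))); r.servo_line([*P,.058],feed=.08); r.pause(.2)
f0=fz(); z=.058; print(f0,r.get_state()["position"])
while z>.0425:
    z-=.0015; r.servo_line([*P,z],feed=.03); f=fz()-f0
    print(round(z,4),f,r.get_state()["position"][2])
    if f[2]>6: break
print(r.get_state()["t"])
E
```

```text
0.2614128425276675 58.924301862716675
[-0.2797  0.3469 -2.6661] [ 0.6358 -0.0089  0.0584]
0.0565 [ 0.2758 -0.1702 -0.0342] 0.0564580936468186
0.055 [ 0.7675 -0.0627  0.0903] 0.05496147272264797
0.0535 [ 0.1457 -0.3759 -0.2867] 0.05349894299981296
0.052 [ 0.24   -0.143  -0.2747] 0.05199326559931419
0.0505 [-0.0281 -0.8776 -1.077 ] 0.050484182396343
0.049 [ 0.5766 -0.1635 -0.6043] 0.048948758938860366
0.0475 [ 0.6473  0.1305 -0.3437] 0.04746865184006544
0.046 [ 0.3316 -0.9151 -0.8864] 0.04597280659467679
0.0445 [ 0.4555 -0.2534 -0.1796] 0.044469818536255395
0.043 [ 0.0904 -0.1671  3.6083] 0.04329818546596441
0.0415 [-5.6615  0.4355 19.0122] 0.04322627355658238
34.6583
```

Run:
```python
from ins import *
P=[.6356,-.0089]
r.servo_line([*P,.0428],feed=.03); r.pause(.1); print(r.get_state()["wrist_force"])
r.grip(.45); r.servo_line([*P,.11],feed=.1); r.grip(.9); r.pause(.3)
c,im=shot("fin"); r.servo_line([.50,-.1,.25],feed=.3); c2,im2=shot("fin_scene","scene")
cv2.imwrite("pics/fin_s.png",np.hstack([cv2.resize(im[155:275,202:352],(400,320),interpolation=2),cv2.resize(im2[110:340,200:488],(400,320))]))
s=r.get_state(); print(s["t"],s["wrist_force"])
```

```text
[-1.4656 -0.0216  6.6845]
37.8583 [-0.9763 -0.1577 -0.936 ]
```

View pics/fin_s.png

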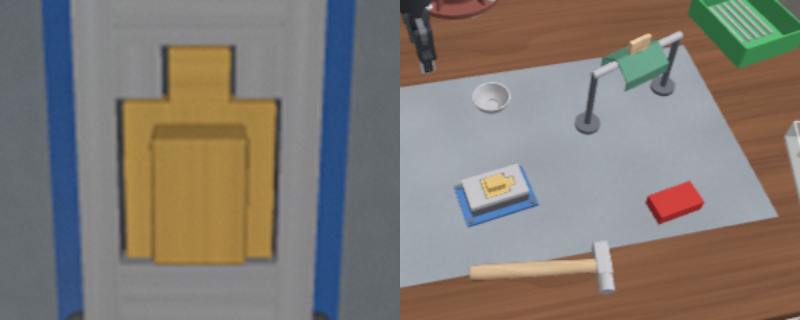

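The blank sits flush with an even gap all round and its tab in the slot. The cover still hangs square on the bar and the bystanders look undisturbed, so I'm handing in.

```bash
python3 -c "
from bench import r
print(r.sign_off())"
```

```text
the job is handed in; nothing more can be done
None
```

The cover hangs square on the bar, the blank is fully seated in the pocket with its tab in the slot, and the job was handed in at about 38 s on the robot's clock; the sign-off gave no verdict.

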